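Put a set of carved printing blocks back in their boxes

TASK

The five carved blocks of a small print have been left in two piles among their open boxes. Take the piles apart and lay each block flat and carved side up on the floor of the box made to its size, lengthwise as it fits. Set the blocks down without dropping them or turning them over, and leave the boxes where they stand.

Things in the scene. Friction and masses are not known exactly. Their poses are not given: they have to be found in the camera images.
- long_block: Printing block of plain wood, 112 x 54 x 26 mm thick, carved on top with a mountain ridge (2 mm deep, within the 26 mm). At the bottom of one of the two piles (blocks in a pile lie lengthwise alike within about 25 degrees). Origin: centre of its underside; x along its length, y across its width, z up out of the carved face.
- broad_block: Printing block of plain wood, 90 x 58 x 26 mm thick, carved on top with rows of waves (2 mm deep, within the 26 mm). At the bottom of one of the two piles. Origin: centre of its underside; x along its length, y across its width, z up out of the carved face.
- slim_block: Printing block of plain wood, 90 x 38 x 26 mm thick, carved on top with a bamboo stalk (2 mm deep, within the 26 mm). At the start it lies on the long or the broad block. Origin: centre of its underside; x along its length, y across its width, z up out of the carved face.
- middle_block: Printing block of plain wood, 66 x 48 x 26 mm thick, carved on top with a moon and cloud bars (2 mm deep, within the 26 mm). At the start it lies on the long or the broad block. Origin: centre of its underside; x along its length, y across its width, z up out of the carved face.
- small_block: Printing block of plain wood, 48 x 34 x 26 mm thick, carved on top with a square seal (2 mm deep, within the 26 mm). At the start it tops the pile of three, on the slim or the middle block. Origin: centre of its underside; x along its length, y across its width, z up out of the carved face.
- long_box: Open shallow box base of pale wood for the 112 x 54 mm block, loose on the bench; a paper proof of a mountain ridge lies on its floor. Inside 128 x 70 mm, outside 138 x 80, rim 12 mm high, floor 4 mm above the bench: its block has 8 mm of room all round and stands 18 mm proud. Origin: centre of its underside; x along its length, y across, z up.
- broad_box: Open shallow box base of pale wood for the 90 x 58 mm block, loose on the bench; a paper proof of rows of waves lies on its floor. Inside 106 x 74 mm, outside 116 x 84, rim 12 mm high, floor 4 mm above the bench: its block has 8 mm of room all round and stands 18 mm proud. Origin: centre of its underside; x along its length, y across, z up.
- slim_box: Open shallow box base of pale wood for the 90 x 38 mm block, loose on the bench; a paper proof of a bamboo stalk lies on its floor. Inside 106 x 54 mm, outside 116 x 64, rim 12 mm high, floor 4 mm above the bench: its block has 8 mm of room all round and stands 18 mm proud. Origin: centre of its underside; x along its length, y across, z up.
- middle_box: Open shallow box base of pale wood for the 66 x 48 mm block, loose on the bench; a paper proof of a moon and cloud bars lies on its floor. Inside 82 x 64 mm, outside 92 x 74, rim 12 mm high, floor 4 mm above the bench: its block has 8 mm of room all round and stands 18 mm proud. Origin: centre of its underside; x along its length, y across, z up.
- small_box: Open shallow box base of pale wood for the 48 x 34 mm block, loose on the bench; a paper proof of a square seal lies on its floor. Inside 64 x 50 mm, outside 74 x 60, rim 12 mm high, floor 4 mm above the bench: its block has 8 mm of room all round and stands 18 mm proud. Origin: centre of its underside; x along its length, y across, z up.

How it is judged:
By the outcome, as a careful person would: the job done as asked, in the order asked, and still so for the second after the job is handed in, with the robot touching nothing.
It also fails if it takes over 120 s, if anything falls off the work surface, if the arm or the gripper's body presses on something with over 40 N, if the wrist force passes 120 N, or if a joint passes its speed limit or range.

ROBOT

A 7-joint arm with a two-finger parallel gripper is mounted at the origin on the work surface. World frame = base frame: x ahead of the robot, y to its left, z up, the work surface at z = 0. Lengths are in mm, angles in rad, forces in N, time in s.
With the tool pointing down it reaches from about 400 to 850 mm from the base axis. Payload 10.4 kg.
Tool frame: the origin (TCP) lies at the very end of the fingers, on their centre line; the grasp point (between the pads) lies 19 mm behind it; z points along the fingers, y is the line along which they close (so a half turn about z gives the same grasp; the last joint's range is limited). The gripper opens to 85 mm and grips with 20 to 120 N. Pads are 22 mm wide; open, the fingers measure 114 mm over their backs; the gripper's body (76 mm by 85 mm) begins 54 mm behind the grasp point. The pads swing forward as they close: fully open they stand 13 mm farther back than shut.
Start: joints at [-1.231, 0.332, -0.065, 1.46, 0.022, 1.35, -0.088], TCP at [221.797, 584.344, 231.338] pointing down, gripper open.
Joint ranges: [-2.6, 2.6], [-0.5, 2.12], [-1.47, 1.34], [0.16, 2.42], [-1.27, 4.41], [0.06, 2.06], [-2.6, 2.6]. Speed limits (rad/s): [2.22, 2.22, 2.79, 2.79, 3.14, 3.14, 3.14].

INTERFACE

Orientations are given as a unit quaternion [w, x, y, z].
In Python, from cell import bot gives the robot as it stands. The module is installed in compiled form; this text tells all that it offers.
- The arm moves only by the tool arm_command, never from a script. Its argument "rows" is text: rows parted by semicolons, each of 7 numbers parted by spaces: the shift along the tool's x, y, z as a fraction of full scale, then the turn, a rotation vector about the tool's x, y, z as a fraction of full scale, then the opening in per cent of the stroke, from 0 (shut) to 100 (fully open). In form: x y z wx wy wz fingers; .... A call has 1 to 5 rows; each row is the pose to reach, as a shift and turn from the pose commanded when the call began, along the tool's axes at that moment, turning the shorter way round; what a row does not reach only later rows make up. Full scale, the value 1, is 100 mm for a shift and 180 degrees for a turn. A row lasts 1/12 s, in which the tool goes at most 41.7 mm and 7.16 degrees, less where a joint would pass 70% of its speed; a pose out of reach is approached as far as the arm can. A call with a number of a shift or a turn outside -1 to 1 is refused whole. A call with a gripper value outside its range is refused whole. The fingers move at their own pace and stop on an object; "grip_force" is the grip in N (left out, the last holds). Time passes only in rows, so rows that repeat a pose let the fingers close. It gives the time, the measured TCP pose, the force, the opening and the grip force at its end, in the units of the state.
- bot.observe(): the state, without advancing time (a new reading comes with each control period).
- bot.snapshot(name): name is "scene" or "top"; returns a dict with "img" (384x512x3 uint8, red, green, blue), "intrinsics" (3x3 intrinsics, pixels), "extrinsics" (4x4, takes a point from world to camera coordinates). Camera axes: x right, y down, z forward; pixel columns grow to the right and rows downward; lengths in mm; the calibration is good to about 2 mm. A picture is of the moment at which its call begins. There is no depth.
- bot.hand_in(): hands the job in; it is judged then, once.
The state is a dict: "clock": time; "joint_positions": joint angles; "joint_velocities": joint speeds; "effort": joint torques, N m; "tool_pos": TCP position; "eef_rot": TCP orientation; "wrist_force": force on the tool from outside, world axes, zero at the start; "moment": the same for the moment, N m; "opening": finger opening in mm; "grip_force": force on a finger pad.
Only numpy, scipy, OpenCV 4.12 (cv2) and the standard library are available. Lean on these libraries where they do the work, as an engineer would, in place of code of your own. Each camera call takes 0.05 s, during which the arm holds its last target. There are 200 camera calls.

## Working session

There is one attempt and no reset: what is moved stays moved. The work goes in short steps, Python scripts to look and compute and a tool call to move; the robot and the scene stay as the last step left them, time stands still between calls to the robot, and variables do not carry over. Pictures are saved under pics/ and viewed, at most 14 in all, crops included, and the job is handed in when it is done.

Besides the shell and the picture viewer there is one more tool, called after "Call:" as a command line: name --argument value ..., lists and objects as JSON in quotes. arm_command: Moves the arm, as the interface text tells. Its arguments: {"type":"object","properties":{"rows":{"type":"string"},"grip_force":{"type":"number"}},"required":["rows"]}

```bash
mkdir -p pics; python3 - <<'E'
from cell import bot
import cv2,numpy as np
for n in("scene","top"):
    s=bot.snapshot(n); cv2.imwrite(f"pics/{n}0.png",cv2.resize(s["img"][:,:,::-1],(800,600),interpolation=cv2.INTER_CUBIC))
    np.savez(n+".npz",**s); print(s["intrinsics"],s["extrinsics"].round(3))
print(bot.observe())
E
```

```text
[[371.03820087   0.         254.9119113 ]
 [  0.         371.03820087 189.73145674]
 [  0.           0.           1.        ]] [[ 7.150000e-01  6.990000e-01 -1.500000e-02 -3.829100e+02]
 [ 5.950000e-01 -6.200000e-01 -5.120000e-01 -2.960950e+02]
 [-3.670000e-01  3.570000e-01 -8.590000e-01  1.015558e+03]
 [ 0.000000e+00  0.000000e+00  0.000000e+00  1.000000e+00]]
[[440.73268768   0.         243.44268569]
 [  0.         440.73268768 192.99691038]
 [  0.           0.           1.        ]] [[-2.200000e-02 -1.000000e+00 -1.800000e-02  2.185300e+01]
 [-9.840000e-01  2.500000e-02 -1.780000e-01  5.323500e+02]
 [ 1.780000e-01  1.400000e-02 -9.840000e-01  1.110206e+03]
 [ 0.000000e+00  0.000000e+00  0.000000e+00  1.000000e+00]]
{'clock': 0.1, 'joint_positions': array([-1.23060006,  0.33280197, -0.06471835,  1.460852  ,  0.02161686,
        1.34990033, -0.08850921]), 'joint_velocities': array([-0.00041458, -0.00347456,  0.00215792, -0.00137225,  0.00021862,
        0.00057498,  0.00032331]), 'effort': array([ 1.63568639e-03, -6.26742983e+01,  4.90862760e-02, -3.92431033e+01,
        1.63132179e-02,  6.83354781e-03, -8.58388125e-05]), 'tool_pos': array([221.68546785, 584.00631914, 230.60227461]), 'eef_rot': array([-8.06970340e-05,  1.80389685e-01,  9.83595019e-01, -6.27552952e-04]), 'wrist_force': array([ 0.07634729, -0.49712224, -0.16905722]), 'moment': array([ 0.00807117, -0.00052366, -0.0303342 ]), 'grip_force': 0.0, 'opening': 85.5684730759952}
```

View pics/top0.png

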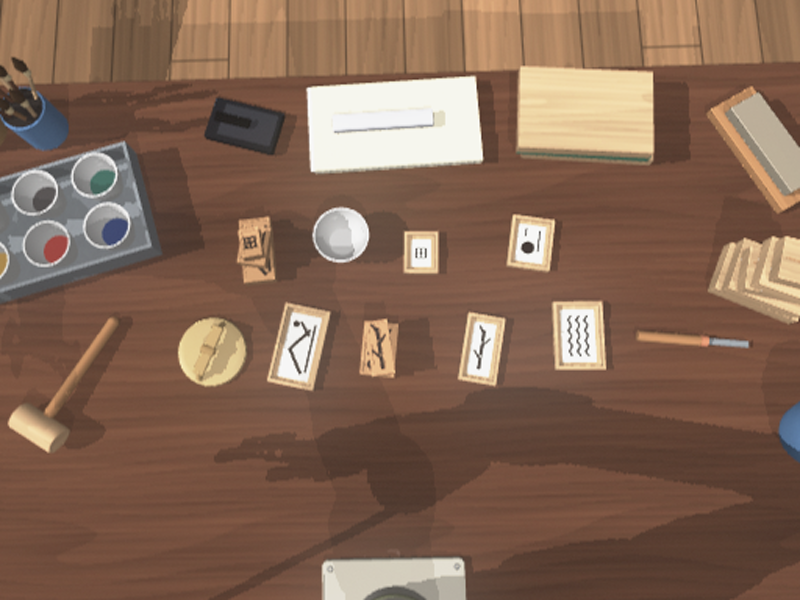

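View pics/scene0.png

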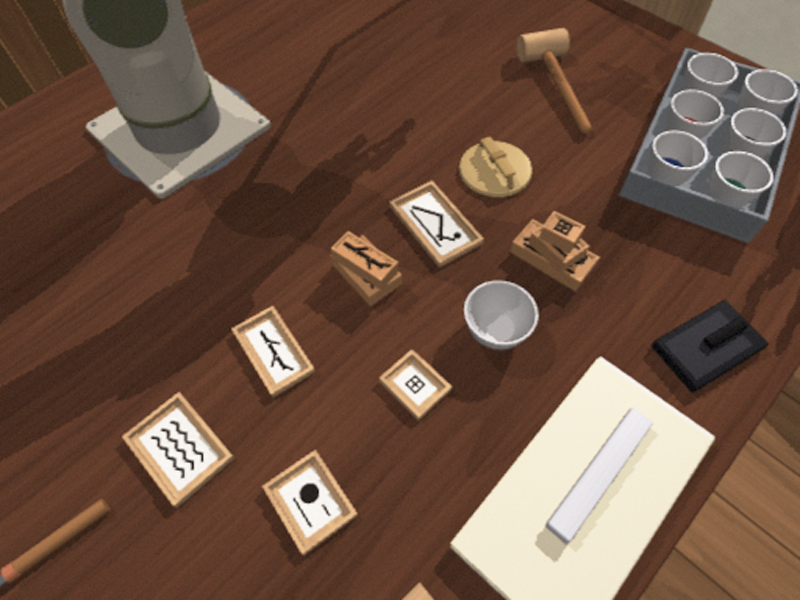

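```bash
cat > h.py <<'E'
import numpy as np,cv2
def load(n): return dict(np.load(n+".npz"))
def ray(s,u,v,z):
    "world point on height z seen at original pixel u,v"
    E=s["extrinsics"];R,t=E[:3,:3],E[:3,3]
    d=R.T@np.linalg.inv(s["intrinsics"])@np.array([u,v,1.]);c=-R.T@t
    return c+d*(z-c[2])/d[2]
def proj(s,P):
    E=s["extrinsics"];q=(np.atleast_2d(P)@E[:3,:3].T+E[:3,3])@s["intrinsics"].T
    return q[:,:2]/q[:,2:]
E
cat > crop.py <<'E'
from h import *
def crop(s,c,k=6.25,w=64,h=48):
    x0,y0=int(c[0]-w/2),int(c[1]-h/2)
    im=cv2.resize(s["img"][y0:y0+h,x0:x0+w,::-1],(400,300),interpolation=cv2.INTER_CUBIC)
    for i in range(0,w,10):
        cv2.putText(im,str(x0+i),(int(i*k),8),0,.28,(255,255,0),1);cv2.line(im,(int(i*k),8),(int(i*k),12),(255,255,0))
    for i in range(0,h,10):
        cv2.putText(im,str(y0+i),(0,int(i*k)+4),0,.28,(255,255,0),1)
    return im
E
python3 - <<'E'
from h import *; from crop import crop
T,S=load("top"),load("scene")
cv2.imwrite("pics/piles.png",np.vstack([np.hstack([crop(T,(164,160)),crop(T,(242,223))]),np.hstack([crop(S,(356,160)),crop(S,(234,170))])]))
for n,s in(("top",T),("scene",S)):
    g=cv2.resize(s["img"],None,fx=4,fy=4,interpolation=cv2.INTER_CUBIC)
    hsv=cv2.cvtColor(g,cv2.COLOR_RGB2HSV)
    m=((hsv[...,1]<40)&(hsv[...,2]>185)).astype(np.uint8)
    m=cv2.morphologyEx(m,cv2.MORPH_CLOSE,np.ones((25,25)))
    for c in cv2.findContours(m,cv2.RETR_EXTERNAL,cv2.CHAIN_APPROX_NONE)[0]:
        if 1500<cv2.contourArea(c)<25000:
            w=np.array([ray(s,(u+.5)/4-.5,(v+.5)/4-.5,4)[:2] for u,v in c[:,0]],np.float32)
            (x,y),(a,b),t=cv2.minAreaRect(w)
            if a<b:a,b,t=b,a,t+90
            print(n,np.round([x,y,a,b,(t+90)%180-90],1))
E
```

```text
top [ 454.5 -161.3   93.2   39.4  -11.3]
top [465.9 152.8 114.3  54.9 -13.1]
top [ 474.  -328.5   92.2   59.4   -1.4]
top [627.4 -63.   50.6  34.6  -1.7]
top [ 639.4 -256.5   69.5   49.6   -9.4]
top [664.7  79.1 100.8  98.9  -1.1]
top [711.4 621.7 187.3  86.7  15.7]
top [742.7 513.9 187.2  86.3  16.1]
scene [ 639.  -256.7   66.6   48.6   -9.9]
scene [ 473.4 -328.8   90.7   58.4   -1.5]
scene [627.1 -63.6  48.4  33.8  -2.5]
scene [ 454.2 -162.    90.9   38.4  -11.2]
scene [639.   98.8 102.3 100.4  43.8]
scene [466.2 151.4 112.7  54.2 -13.4]
scene [ 92.4 -87.9  51.3  27.6 -88.9]
scene [727.7 585.8 238.4 146.2  50.2]
scene [-98.4 -83.   60.5  51.4 -89.9]
scene [ 17.6  97.2 175.3  38.2  -0.2]
scene [674.7 729.4 224.8 150.9 -83.5]
```

View pics/piles.png

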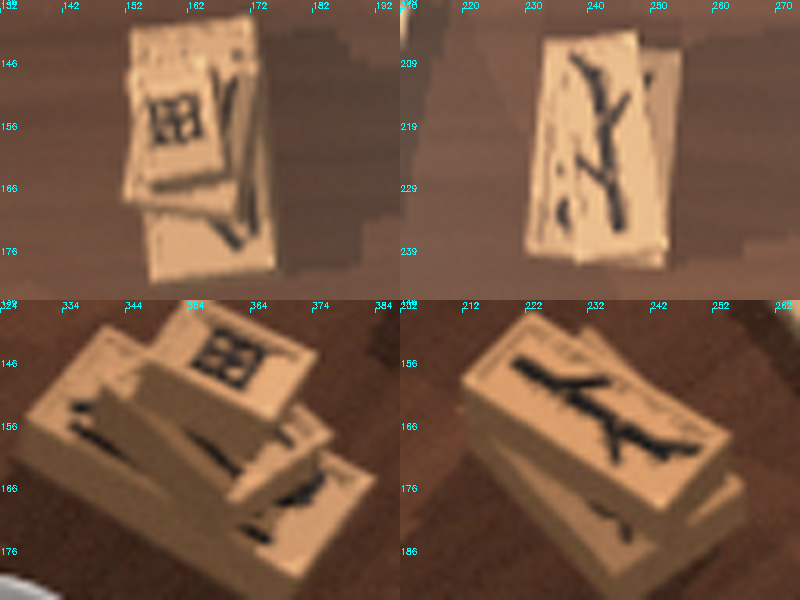

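```bash
cat > fit.py <<'E'
from h import *
from scipy.optimize import least_squares
def fit(L,W,z,views,g):
    "views: list of (cam, {corner(sx,sy):(u,v)})"
    def f(p):
        r=[]
        c,s=np.cos(p[2]),np.sin(p[2])
        for cam,d in views:
            for (a,b),uv in d.items():
                x,y=a*L/2,b*W/2
                r+=list((proj(cam,[p[0]+c*x-s*y,p[1]+s*x+c*y,z])[0]-uv))
        return np.array(r)
    o=least_squares(f,g,loss="soft_l1",f_scale=.7);return o.x,f(o.x)
E
python3 - <<'E'
from fit import *
T,S=load("top"),load("scene")
# corner names in top view: TL=(+x,+y) TR=(+,-) BR=(-,-) BL=(-,+)
N={"TL":(1,1),"TR":(1,-1),"BR":(-1,-1),"BL":(-1,1)}
def P(o,**k): return {N[a]:np.array([o[0]+(p[0]+.5)/6.25-.5,o[1]+(p[1]+.5)/6.25-.5]) for a,p in k.items()}
A,B,SA,SB=(132,136),(210,199),(324,136),(202,146)
# scene: up-left = -x end? scene x right ~ +x,+y ; y down ~ +x,-y
B_={
"small":(48,34,78,P(A,TL=(135,70),TR=(208,60),BR=(225,175),BL=(148,190)),P(SA,BL=(183,2),TL=(318,55),TR=(270,120),BR=(145,63))),
"middle":(66,48,52,P(A,BL=(123,197),BR=(238,217)),P(SA,TR=(230,200),TL=(332,135),BR=(95,85))),
"long":(112,54,26,P(A,TL=(130,28),TR=(252,15),BR=(275,268),BL=(152,282)),P(SA,BR=(25,115),BL=(105,25),TL=(375,180),TR=(298,278))),
"slim":(90,38,52,P(B,TL=(145,38),TR=(238,32),BR=(267,248),BL=(177,260)),P(SB,BR=(63,78),BL=(130,10),TL=(330,135),TR=(262,208))),
"broad":(90,58,26,P(B,TR=(282,52),BR=(264,268),BL=(127,247)),P(SB,TR=(214,278),TL=(345,185)))}
for n,(L,W,z,t,s) in B_.items():
    g=np.mean([ray(T,*p,z)[:2] for p in t.values()],0)
    x,r=fit(L,W,z,[(T,t),(S,s)],[*g,0]);print(n,x[:2].round(1),np.degrees(x[2]).round(1),r.round(1))
# bowl silhouette
print([ray(T,u*.64,v*.64,z)[:2].round() for u,v,z in((313,235,45),(369,235,45),(341,263,0),(341,263,45))])
print([ray(S,u*.64,v*.64,z)[:2].round() for u,v,z in((464,312,45),(537,312,45),(500,283,45),(500,348,0))])
E
```

```text
small [634.2 223.3] 9.8 [-0.6  0.5  0.5 -0.4  0.7 -1.3  0.2 -1.2  0.7 -1.5 -0.7 -0.2  0.   0.1
 -0.4 -0.9]
middle [636.  221.9] -9.6 [ 0.6  0.2 -0.1 -0.5 -0.   0.3 -0.4 -0.1  0.5 -1. ]
long [635.8 223.6] 5.3 [ 0.3  0.6  0.3  0.4  0.2 -0.5  0.1 -0.4  0.5  0.1  0.4 -0.1 -0.1 -0.5
 -0.  -0.2]
slim [456.5  12.9] 6.7 [ 0.3  1.1 -0.1 -0.   0.1 -0.3 -0.1 -0.2 -0.2  0.   0.3 -0.1  0.1 -0.
 -0.   0.1]
broad [457.1  13.9] -7.0 [ 0.3  0.  -0.1 -0.8 -0.1  0.4  0.  -0.5 -0.   0.2]
[array([652., 123.]), array([650.,  26.]), array([613.,  78.]), array([602.,  75.])]
[array([616.,  43.]), array([685., 110.]), array([621., 111.]), array([674.,  56.])]
```

```bash
cat > plan.py <<'E'
import sys,numpy as np
from scipy.spatial.transform import Rotation as Ro
from cell import bot
def to(x,y,z,yaw):
    "shift (units of 100 mm, tool axes) and turn (units of 180 deg) to TCP x y z with block yaw (closing line at yaw+90)"
    s=bot.observe();q=s["eef_rot"];R=Ro.from_quat(np.r_[q[1:],q[0]])
    ya=R.apply([0,1,0]);cur=np.degrees(np.arctan2(ya[1],ya[0]))
    d=(yaw+90-cur+90)%180-90
    goal=Ro.from_euler("z",d,degrees=True)*R
    # level the tool
    zt=goal.apply([0,0,1]);goal=Ro.align_vectors([[0,0,-1]],[zt])[0]*goal
    w=(R.inv()*goal).as_rotvec()/np.pi
    sh=R.inv().apply(np.array([x,y,z])-s["tool_pos"])/100
    sh2=goal.inv().apply(np.array([x,y,z])-s["tool_pos"])/100
    print("t",round(s["clock"],2),"pos",s["tool_pos"].round(1),"yaw err",round(d,1),"open",round(s["opening"],1),"grip",round(s["grip_force"],1),"F",s["wrist_force"].round(1))
    print(" shift",sh.round(3),"turn",w.round(3)," shift if turned first",sh2.round(3))
if __name__=="__main__": to(*map(float,sys.argv[1:5]))
E
python3 plan.py 634.2 223.3 150 9.8
```

```text
t 0.1 pos [221.7 584.  230.6] yaw err 30.6 open 85.6 grip 0.0 F [ 0.1 -0.5 -0.2]
 shift [-5.137 -1.907  0.809] turn [-0.   -0.   -0.17]  shift if turned first [-3.451 -4.257  0.806]
```

Call:
arm_command --rows "0 0 0 0 0 -0.17 100;0 0 0 0 0 -0.17 100;0 0 0 0 0 -0.17 100;0 0 0 0 0 -0.17 100;0 0 0 0 0 -0.17 100" --grip_force 40

```text
clock: 0.52
tool_pos: [221.8, 584.1, 230.8]
eef_rot: [-0.0, -0.089, 0.996, -0.0]
wrist_force: [0.2, -0.8, 0.3]
opening: 85.1
grip_force: 0.0
```

Call:
arm_command --rows "-0.8 -0.98 0 0 0 0 100;-0.8 -0.98 0 0 0 0 100;-0.8 -0.98 0 0 0 0 100;-0.8 -0.98 0 0 0 0 100;-0.8 -0.98 0 0 0 0 100"

```text
clock: 0.93
tool_pos: [320.3, 499.1, 231.2]
eef_rot: [0.0, -0.083, 0.997, -0.0]
wrist_force: [-0.3, 0.9, -0.0]
opening: 85.3
grip_force: 0.0
```

Call:
arm_command --rows "-0.8 -0.98 0 0 0 0 100;-0.8 -0.98 0 0 0 0 100;-0.8 -0.98 0 0 0 0 100;-0.8 -0.98 0 0 0 0 100;-0.8 -0.98 0 0 0 0 100"

```text
clock: 1.35
tool_pos: [414.5, 416.9, 231.1]
eef_rot: [0.0, -0.084, 0.997, -0.0]
wrist_force: [-0.5, 1.0, -0.1]
opening: 85.1
grip_force: 0.0
```

Call:
arm_command --rows "-0.8 -0.98 0 0 0 0 100;-0.8 -0.98 0 0 0 0 100;-0.8 -0.98 0 0 0 0 100;-0.8 -0.98 0 0 0 0 100;-0.8 -0.98 0 0 0 0 100"

```text
clock: 1.77
tool_pos: [509.3, 334.8, 230.8]
eef_rot: [-0.0, -0.084, 0.996, -0.0]
wrist_force: [-1.3, 0.5, 0.6]
opening: 85.5
grip_force: 0.0
```

Call:
arm_command --rows "-0.8 -0.98 0.6 0 0 0 100;-0.8 -0.98 0.6 0 0 0 100;-0.8 -0.98 0.6 0 0 0 100;-0.8 -0.98 0.6 0 0 0 100;-0.8 -0.98 0.6 0 0 0 100"

```text
clock: 2.18
tool_pos: [604.3, 250.6, 168.4]
eef_rot: [-0.002, -0.084, 0.996, -0.001]
wrist_force: [0.1, -1.3, 0.1]
opening: 85.5
grip_force: 0.0
```

```bash
python3 plan.py 634.2 223.3 63 9.8
```

```text
t 2.18 pos [604.3 250.6 168.4] yaw err 0.1 open 85.5 grip 0.0 F [ 0.1 -1.3  0.1]
 shift [-0.253 -0.317  1.053] turn [-0.001 -0.001 -0.001]  shift if turned first [-0.248 -0.32   1.054]
```

Call:
arm_command --rows "-0.25 -0.32 0.4 0 0 0 80;-0.25 -0.32 0.4 0 0 0 80;-0.25 -0.32 0.4 0 0 0 80"

```text
clock: 2.43
tool_pos: [632.9, 224.7, 128.1]
eef_rot: [-0.002, -0.085, 0.996, -0.001]
wrist_force: [0.7, 0.7, -1.1]
opening: 68.4
grip_force: 0.0
```

Call:
arm_command --rows "0 0 0.3 0 0 0 80;0 0 0.5 0 0 0 80;0 0 0.62 0 0 0 80;0 0 0.62 0 0 0 80;0 0 0.62 0 0 0 80"

```text
clock: 2.85
tool_pos: [633.4, 227.1, 70.1]
eef_rot: [-0.0, -0.086, 0.996, 0.0]
wrist_force: [0.7, -0.8, -0.1]
opening: 68.3
grip_force: 0.0
```

```bash
python3 plan.py 634.2 223.3 63 9.8; python3 - <<'E'
from cell import bot
import cv2,numpy as np
ims=[]
for n in("scene","top"):
    s=bot.snapshot(n); ims.append(s["img"][:,:,::-1])
a=cv2.resize(ims[0][110:200,300:420],(400,300),interpolation=cv2.INTER_CUBIC)
b=cv2.resize(ims[1][115:205,104:224],(400,300),interpolation=cv2.INTER_CUBIC)
cv2.imwrite("pics/g1.png",np.hstack([a,b]))
E
```

```text
t 2.85 pos [633.4 227.1  70.1] yaw err -0.1 open 68.3 grip 0.0 F [ 0.7 -0.8 -0.1]
 shift [-0.001 -0.039  0.071] turn [ 0.    -0.     0.001]  shift if turned first [-0.001 -0.039  0.071]
```

View pics/g1.png

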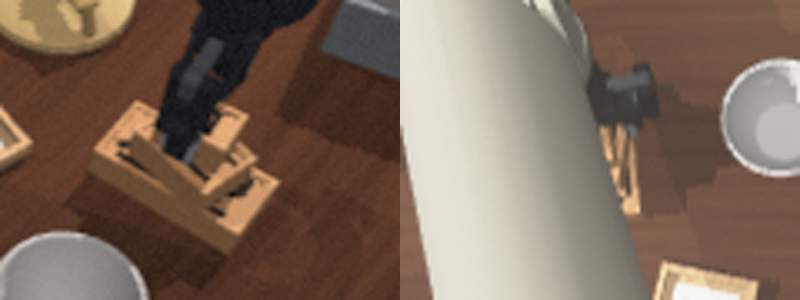

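Call:
arm_command --rows "0 -0.04 0.07 0 0 0 80;0 -0.04 0.07 0 0 0 80;0 -0.04 0.07 0 0 0 40;0 -0.04 0.07 0 0 0 0;0 -0.04 0.07 0 0 0 0"

```text
clock: 3.37
tool_pos: [634.9, 221.5, 62.7]
eef_rot: [0.0, -0.085, 0.996, 0.0]
wrist_force: [-5.5, -2.8, 29.6]
opening: 33.2
grip_force: 39.6
```

Call:
arm_command --rows "0 0 0 0 0 0 0;0 0 0 0 0 0 0;0 0 0 0 0 0 0;0 0 0 0 0 0 0"

```text
clock: 3.7
tool_pos: [635.0, 221.6, 62.8]
eef_rot: [0.0, -0.086, 0.996, 0.0]
wrist_force: [-0.3, 0.7, 4.6]
opening: 33.0
grip_force: 41.9
```

Call:
arm_command --rows "0 0 -0.05 0 0 0 0;0 0 -0.15 0 0 0 0;0 0 -0.3 0 0 0 0;0 0 -0.5 0 0 0 0;0 0 -0.7 0 0 0 0"

```text
clock: 4.12
tool_pos: [634.3, 221.2, 133.3]
eef_rot: [-0.0, -0.086, 0.996, -0.0]
wrist_force: [0.0, -0.1, -0.2]
opening: 32.8
grip_force: 41.4
```

```bash
python3 plan.py 627.2 -63.3 135 -2; python3 - <<'E'
from cell import bot
import cv2,numpy as np
s=bot.snapshot("scene"); np.savez("scene.npz",**s)
cv2.imwrite("pics/g2.png",cv2.resize(s["img"][80:230,280:480,::-1],(800,600),interpolation=cv2.INTER_CUBIC))
E
```

```text
t 4.12 pos [634.3 221.2 133.3] yaw err -11.8 open 32.8 grip 41.4 F [ 0.  -0.1 -0.2]
 shift [ 0.555 -2.792 -0.016] turn [-0.    -0.     0.066]  shift if turned first [-0.028 -2.846 -0.017]
```

View pics/g2.png

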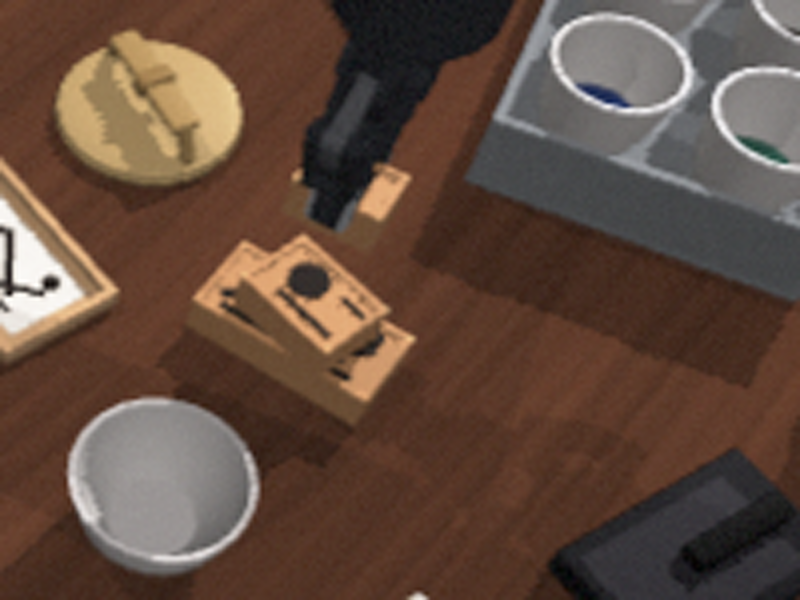

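Call:
arm_command --rows "0.02 -0.1 0 0 0 0.03 0;0.06 -0.35 0 0 0 0.066 0;0.12 -0.6 0 0 0 0.066 0;0.18 -0.9 0 0 0 0.066 0;0.18 -0.9 0 0 0 0.066 0"

```text
clock: 4.58
tool_pos: [632.9, 121.5, 133.2]
eef_rot: [0.0, 0.022, 1.0, -0.002]
wrist_force: [-0.1, -2.0, 0.2]
opening: 33.1
grip_force: 41.4
```

Call:
arm_command --rows "0 -0.3 0 0 0 0 0;0 -0.6 0 0 0 0 0;0 -0.95 0 0 0 0 0;0 -0.95 0 0 0 0 0"

```text
clock: 4.92
tool_pos: [628.8, 25.4, 133.2]
eef_rot: [0.0, 0.023, 1.0, -0.002]
wrist_force: [0.5, -1.8, 0.4]
opening: 32.9
grip_force: 41.3
```

Call:
arm_command --rows "0 -0.3 0 0 0 0 0;0 -0.6 0.2 0 0 0 0;0 -0.95 0.4 0 0 0 0;0 -0.95 0.5 0 0 0 0;0 -0.95 0.5 0 0 0 0"

```text
clock: 5.33
tool_pos: [623.6, -63.0, 80.1]
eef_rot: [-0.002, 0.02, 1.0, -0.001]
wrist_force: [0.2, 1.8, -0.7]
opening: 33.0
grip_force: 41.3
```

```bash
python3 plan.py 627.2 -63.3 17 -2;  python3 - <<'E'
from fit import *
S=load("scene")
c={(1,1):(388,312),(1,-1):(330,357),(-1,-1):(238,290),(-1,1):(305,235)}
c={k:np.array([280+(v[0]+.5)/4-.5,80+(v[1]+.5)/4-.5]) for k,v in c.items()}
print(fit(66,48,52,[(S,c)],[636,222,-.16]))
E
```

```text
t 5.33 pos [623.6 -63.   80.1] yaw err 0.3 open 33.0 grip 41.3 F [ 0.2  1.8 -0.7]
 shift [-0.039 -0.001  0.631] turn [-0.    -0.001 -0.002]  shift if turned first [-0.036 -0.002  0.631]
(array([ 6.38799563e+02,  2.20032670e+02, -1.13628982e-01]), array([ 0.40226541, -0.13241171, -0.16954696,  0.29823093,  0.51614029,
       -2.00898241, -1.24226526,  0.77672713]))
```

Call:
arm_command --rows "-0.04 0 0.2 0 0 0 0;-0.04 0 0.4 0 0 0 0;-0.04 0 0.52 0 0 0 0;-0.04 0 0.6 0 0 0 0;-0.04 0 0.62 0 0 0 0"

```text
clock: 5.75
tool_pos: [628.9, -59.4, 19.4]
eef_rot: [-0.001, 0.018, 1.0, 0.0]
wrist_force: [-0.2, 0.7, 0.1]
opening: 32.6
grip_force: 41.3
```

Call:
arm_command --rows "0 0 0 0 0 0 0;0 0 0.01 0 0 0 0;0 0 0.02 0 0 0 0;0 0 0.03 0 0 0 0;0 0 0.03 0 0 0 0"

```text
clock: 6.17
tool_pos: [629.7, -60.3, 17.6]
eef_rot: [0.0, 0.018, 1.0, 0.0]
wrist_force: [0.6, -0.5, 0.2]
opening: 32.9
grip_force: 41.3
```

```bash
python3 plan.py 627.2 -63.3 15 -2; python3 - <<'E'
from cell import bot
import cv2,numpy as np
s=bot.snapshot("scene")
cv2.imwrite("pics/g3.png",cv2.resize(s["img"][195:285,205:325,::-1],(640,480),interpolation=cv2.INTER_CUBIC))
E
```

```text
t 6.17 pos [629.7 -60.3  17.6] yaw err 0.1 open 32.9 grip 41.3 F [ 0.6 -0.5  0.2]
 shift [ 0.023 -0.03   0.026] turn [ 0.  0. -0.]  shift if turned first [ 0.024 -0.03   0.026]
```

View pics/g3.png

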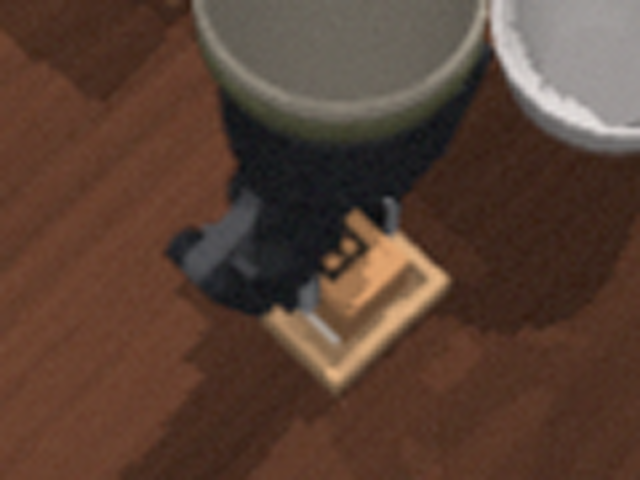

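Call:
arm_command --rows "0.02 -0.03 0 0 0 0 0;0.02 -0.03 0.01 0 0 0 0;0.02 -0.03 0.02 0 0 0 0;0.02 -0.03 0.03 0 0 0 0;0.02 -0.03 0.03 0 0 0 0"

```text
clock: 6.63
tool_pos: [627.4, -63.4, 14.8]
eef_rot: [0.0, 0.018, 1.0, 0.0]
wrist_force: [-2.7, -0.5, 4.9]
opening: 33.0
grip_force: 42.0
```

```bash
python3 plan.py 627.2 -63.3 15 -2
```

```text
t 6.63 pos [627.4 -63.4  14.8] yaw err 0.1 open 33.0 grip 42.0 F [-2.7 -0.5  4.9]
 shift [ 0.002  0.001 -0.002] turn [ 0.  0. -0.]  shift if turned first [ 0.002  0.001 -0.002]
```

Call:
arm_command --rows "0 0 0 0 0 0 50;0 0 0 0 0 0 55;0 0 -0.01 0 0 0 55;0 0 -0.1 0 0 0 55;0 0 -0.25 0 0 0 55"

```text
clock: 7.05
tool_pos: [626.2, -63.2, 38.5]
eef_rot: [-0.001, 0.018, 1.0, -0.0]
wrist_force: [0.4, 0.1, -0.1]
opening: 47.0
grip_force: 0.0
```

Call:
arm_command --rows "0 0.05 -0.3 0 0 0 80;0 0.4 -0.6 0 0 0 80;0 0.8 -0.9 0 0 0 80;0 0.95 -0.9 0 0 0 80;0 0.95 -0.9 0 0 0 80"

```text
clock: 7.47
tool_pos: [632.3, 39.6, 133.0]
eef_rot: [0.003, 0.014, 1.0, 0.002]
wrist_force: [-1.6, 1.7, -1.0]
opening: 68.7
grip_force: 0.0
```

Call:
arm_command --rows "0 0.95 0 0 0 0.034 80;0 0.95 0 0 0 0.034 80;0 0.95 0 0 0 0.034 80;0 0.95 0 0 0 0.034 80;0 0.95 0 0 0 0.034 80"

```text
clock: 7.88
tool_pos: [634.0, 127.5, 129.4]
eef_rot: [-0.0, 0.07, 0.998, -0.0]
wrist_force: [1.1, -0.4, 0.7]
opening: 67.9
grip_force: 0.0
```

Call:
arm_command --rows "0 0.8 0 0 0 0 80;0 0.8 0 0 0 0 80;0 0.8 0 0 0 0 80;0 0.8 0 0 0 0 80"

```text
clock: 8.22
tool_pos: [645.4, 207.2, 129.1]
eef_rot: [-0.0, 0.07, 0.998, 0.0]
wrist_force: [0.5, -1.0, 0.6]
opening: 68.3
grip_force: 0.0
```

```bash
python3 plan.py 637.3 221 37 -8.3
```

```text
t 8.22 pos [645.4 207.2 129.1] yaw err -0.3 open 68.3 grip 0.0 F [ 0.5 -1.   0.6]
 shift [0.099 0.125 0.921] turn [ 0.    -0.     0.001]  shift if turned first [0.1   0.125 0.921]
```

Call:
arm_command --rows "0.1 0.12 0.2 0 0 0 82;0.1 0.12 0.5 0 0 0 82;0.1 0.12 0.6 0 0 0 82;0.1 0.12 0.65 0 0 0 82;0.1 0.12 0.65 0 0 0 82"

```text
clock: 8.63
tool_pos: [637.5, 216.7, 63.7]
eef_rot: [-0.001, 0.073, 0.997, -0.001]
wrist_force: [0.4, 0.3, 0.3]
opening: 70.0
grip_force: 0.0
```

```bash
python3 plan.py 637.3 221 37 -8.3
```

```text
t 8.63 pos [637.5 216.7  63.7] yaw err 0.0 open 70.0 grip 0.0 F [0.4 0.3 0.3]
 shift [0.008 0.043 0.267] turn [-0.001 -0.    -0.   ]  shift if turned first [0.008 0.042 0.267]
```

Call:
arm_command --rows "0 0.03 0.1 0 0 0 82;0 0.03 0.2 0 0 0 82;0 0.03 0.27 0 0 0 82;0 0.03 0.27 0 0 0 82;0 0.03 0.27 0 0 0 65"

```text
clock: 9.05
tool_pos: [637.6, 221.9, 36.9]
eef_rot: [-0.0, 0.071, 0.997, -0.0]
wrist_force: [0.5, 0.3, -0.6]
opening: 59.6
grip_force: 0.0
```

Call:
arm_command --rows "0 0 0 0 0 0 50;0 0 0 0 0 0 40;0 0 0 0 0 0 0;0 0 0 0 0 0 0;0 0 0 0 0 0 0"

```text
clock: 9.47
tool_pos: [638.2, 222.1, 37.9]
eef_rot: [0.0, 0.071, 0.997, 0.0]
wrist_force: [0.2, 0.1, 3.5]
opening: 46.7
grip_force: 42.7
```

```bash
python3 plan.py 639.2 -256.6 120 -9.6
```

```text
t 9.47 pos [638.2 222.1  37.9] yaw err -1.4 open 46.7 grip 42.7 F [0.2 0.1 3.5]
 shift [-0.693 -4.737 -0.823] turn [0.    0.    0.008]  shift if turned first [-0.808 -4.719 -0.821]
```

Call:
arm_command --rows "0 0 -0.05 0 0 0 0;0 0 -0.2 0 0 0 0;0 0 -0.4 0 0 0 0;0 0 -0.65 0 0 0 0;0 0 -0.85 0 0 0 0"

```text
clock: 9.88
tool_pos: [637.8, 222.0, 124.0]
eef_rot: [0.0, 0.071, 0.997, 0.0]
wrist_force: [1.2, 0.9, -0.7]
opening: 47.1
grip_force: 42.3
```

```bash
python3 - <<'E'
from cell import bot
import numpy as np
s=bot.snapshot("scene"); np.savez("scene.npz",**s)
import cv2
cv2.imwrite("pics/g4.png",cv2.resize(s["img"][100:220,300:460,::-1],(640,480),interpolation=cv2.INTER_CUBIC))
E
```

```text
(no output)
```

View pics/g4.png

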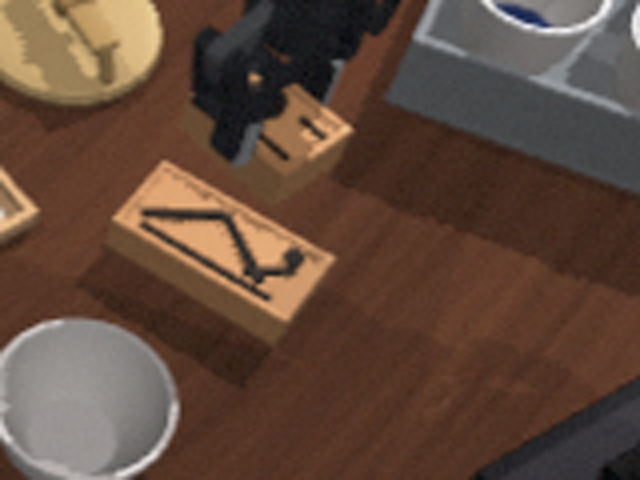

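Call:
arm_command --rows "-0.02 -0.15 0 0 0 0 0;-0.06 -0.4 0 0 0 0 0;-0.1 -0.65 0 0 0 0 0;-0.16 -0.95 0 0 0 0 0;-0.16 -0.95 0 0 0 0 0"

```text
clock: 10.35
tool_pos: [640.5, 116.4, 122.0]
eef_rot: [-0.0, 0.076, 0.997, -0.002]
wrist_force: [-0.1, -1.8, -0.8]
opening: 46.7
grip_force: 42.3
```

Call:
arm_command --rows "-0.05 -0.3 0 0 0 0 0;-0.1 -0.65 0 0 0 0 0;-0.16 -0.95 0 0 0 0 0;-0.16 -0.95 0 0 0 0 0"

```text
clock: 10.68
tool_pos: [642.0, 19.5, 122.1]
eef_rot: [-0.0, 0.076, 0.997, -0.002]
wrist_force: [-0.1, -1.4, 0.1]
opening: 47.0
grip_force: 42.3
```

Call:
arm_command --rows "-0.05 -0.3 0 0 0 0 0;-0.1 -0.65 0 0 0 0 0;-0.16 -0.95 0 0 0 0 0;-0.16 -0.95 0 0 0 0 0"

```text
clock: 11.02
tool_pos: [643.5, -76.4, 122.1]
eef_rot: [-0.0, 0.076, 0.997, -0.002]
wrist_force: [0.1, -1.0, 0.1]
opening: 46.8
grip_force: 42.3
```

Call:
arm_command --rows "-0.05 -0.3 0 0 0 0 0;-0.1 -0.65 0 0 0 0 0;-0.16 -0.95 0 0 0 0 0;-0.16 -0.95 0 0 0 0 0"

```text
clock: 11.35
tool_pos: [645.0, -172.3, 122.0]
eef_rot: [-0.001, 0.076, 0.997, -0.002]
wrist_force: [0.5, -1.7, -0.5]
opening: 46.5
grip_force: 42.3
```

Call:
arm_command --rows "-0.05 -0.3 0 0 0 0.008 0;-0.1 -0.6 0 0 0 0.008 0;-0.16 -0.9 0 0 0 0.008 0;-0.16 -0.9 0 0 0 0.008 0;-0.16 -0.9 0 0 0 0.008 0"

```text
clock: 11.77
tool_pos: [648.8, -257.2, 121.6]
eef_rot: [-0.001, 0.086, 0.996, -0.0]
wrist_force: [0.1, 0.7, -0.6]
opening: 46.8
grip_force: 42.3
```

```bash
python3 plan.py 639.2 -256.6 30 -9.6
```

```text
t 11.77 pos [ 648.8 -257.2  121.6] yaw err 0.3 open 46.8 grip 42.3 F [ 0.1  0.7 -0.6]
 shift [ 0.095 -0.009  0.916] turn [-0.    -0.    -0.002]  shift if turned first [ 0.096 -0.01   0.916]
```

Call:
arm_command --rows "0.1 0 0.2 0 0 0 0;0.1 0 0.4 0 0 0 0;0.1 0 0.65 0 0 0 0;0.1 0 0.85 0 0 0 0;0.1 0 0.9 0 0 0 0"

```text
clock: 12.18
tool_pos: [638.3, -250.2, 28.1]
eef_rot: [-0.003, 0.083, 0.997, 0.001]
wrist_force: [0.2, -0.2, -0.5]
opening: 47.1
grip_force: 42.3
```

Call:
arm_command --rows "0 0 0 0 0 0 0;0 0 0 0 0 0 0"

```text
clock: 12.35
tool_pos: [640.7, -252.2, 33.0]
eef_rot: [0.0, 0.084, 0.997, 0.0]
wrist_force: [0.8, 0.1, 0.2]
opening: 46.8
grip_force: 42.3
```

```bash
python3 plan.py 639.2 -256.6 15.9 -9.6;  python3 - <<'E'
from fit import *
S=load("scene")
c={(1,1):(335,260),(1,-1):(278,322),(-1,-1):(112,218),(-1,1):(165,160)}
c={k:np.array([300+(v[0]+.5)/4-.5,100+(v[1]+.5)/4-.5]) for k,v in c.items()}
print(fit(112,54,26,[(S,c)],[636,222,.1]))
E
```

```text
t 12.35 pos [ 640.7 -252.2   33. ] yaw err -0.0 open 46.8 grip 42.3 F [0.8 0.1 0.2]
 shift [ 0.008 -0.046  0.171] turn [0. 0. 0.]  shift if turned first [ 0.008 -0.046  0.171]
(array([6.35294115e+02, 2.22061963e+02, 6.67547345e-02]), array([-0.56612018,  0.1541392 ,  0.86771362,  0.29348061, -0.06453755,
       -0.33809063, -0.05882114, -0.15719952]))
```

Call:
arm_command --rows "0.01 -0.045 0 0 0 0 0;0.01 -0.045 0 0 0 0 0;0.01 -0.045 0.05 0 0 0 0;0.01 -0.045 0.1 0 0 0 0;0.01 -0.045 0.1 0 0 0 0"

```text
clock: 12.77
tool_pos: [637.9, -256.8, 21.1]
eef_rot: [-0.001, 0.084, 0.996, 0.0]
wrist_force: [0.1, 0.3, -1.1]
opening: 47.3
grip_force: 42.3
```

Call:
arm_command --rows "0 0 0.02 0 0 0 0;0 0 0.04 0 0 0 0;0 0 0.06 0 0 0 0;0 0 0.07 0 0 0 0;0 0 0.07 0 0 0 0"

```text
clock: 13.18
tool_pos: [638.7, -257.2, 15.9]
eef_rot: [0.0, 0.084, 0.996, 0.0]
wrist_force: [-2.6, 0.9, 5.0]
opening: 46.8
grip_force: 42.9
```

```bash
python3 plan.py 639.2 -256.6 15.9 -9.6
```

```text
t 13.18 pos [ 638.7 -257.2   15.9] yaw err 0.0 open 46.8 grip 42.9 F [-2.6  0.9  5. ]
 shift [-0.004  0.006  0.   ] turn [ 0.  0. -0.]  shift if turned first [-0.004  0.006  0.   ]
```

Call:
arm_command --rows "0 0 0 0 0 0 65;0 0 0 0 0 0 70;0 0 -0.01 0 0 0 70;0 0 -0.1 0 0 0 70;0 0 -0.25 0 0 0 70"

```text
clock: 13.6
tool_pos: [637.4, -256.7, 39.5]
eef_rot: [-0.001, 0.084, 0.996, 0.0]
wrist_force: [0.6, 0.1, 0.6]
opening: 60.0
grip_force: 0.0
```

Call:
arm_command --rows "0 0.05 -0.3 0 0 0 75;0 0.05 -0.6 0 0 -0.03 75;0 0.05 -0.9 0 0 -0.06 75;0 0.05 -0.9 0 0 -0.09 75;0 0.05 -0.9 0 0 -0.09 75"

```text
clock: 14.02
tool_pos: [640.7, -253.1, 134.6]
eef_rot: [0.003, -0.059, 0.998, -0.001]
wrist_force: [0.6, 0.1, -1.2]
opening: 63.6
grip_force: 0.0
```

```bash
python3 plan.py 456.5 12.9 80 6.7; python3 - <<'E'
from cell import bot
import cv2
s=bot.snapshot("scene")
cv2.imwrite("pics/g5.png",cv2.resize(s["img"][190:370,100:340,::-1],(800,600),interpolation=cv2.INTER_CUBIC))
E
```

```text
t 14.02 pos [ 640.7 -253.1  134.6] yaw err -0.1 open 63.6 grip 0.0 F [ 0.6  0.1 -1.2]
 shift [1.517 2.861 0.531] turn [-0.001  0.002  0.001]  shift if turned first [1.52  2.856 0.546]
```

View pics/g5.png

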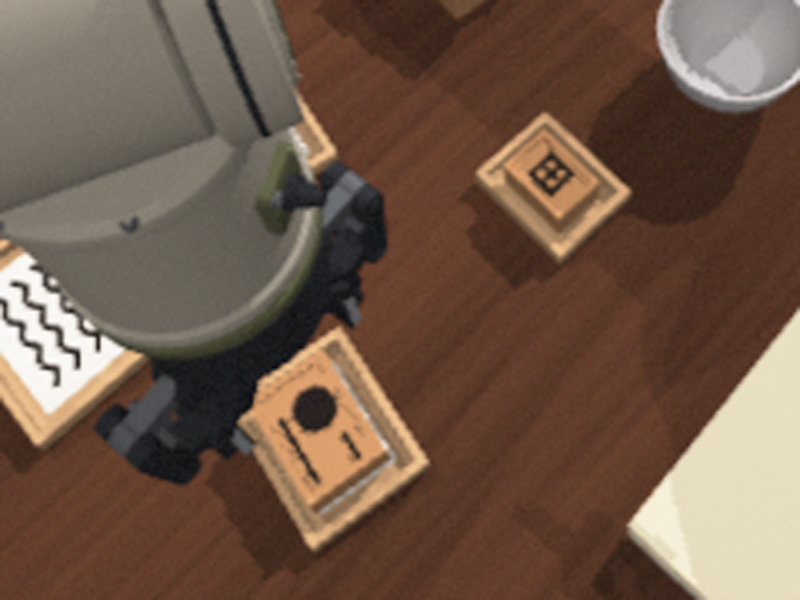

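Call:
arm_command --rows "0.5 0.95 0 0 0 0 75;0.5 0.95 0 0 0 0 75;0.5 0.95 0 0 0 0 75;0.5 0.95 0 0 0 0 75"

```text
clock: 14.4
tool_pos: [576.5, -158.0, 129.5]
eef_rot: [-0.001, -0.058, 0.998, 0.002]
wrist_force: [0.7, 0.1, -0.2]
opening: 64.0
grip_force: 0.0
```

Call:
arm_command --rows "0.5 0.95 0 0 0 0 75;0.5 0.95 0 0 0 0 75;0.5 0.95 0 0 0 0 75;0.5 0.95 0 0 0 0 75"

```text
clock: 14.73
tool_pos: [515.7, -70.1, 129.7]
eef_rot: [-0.001, -0.058, 0.998, 0.001]
wrist_force: [1.2, 0.1, -0.8]
opening: 64.0
grip_force: 0.0
```

Call:
arm_command --rows "0.5 0.95 0.5 0 0 0 75;0.5 0.95 0.5 0 0 0 75;0.5 0.95 0.5 0 0 0 75;0.5 0.95 0.5 0 0 0 75;0.5 0.95 0.5 0 0 0 75"

```text
clock: 15.15
tool_pos: [456.3, 14.6, 79.4]
eef_rot: [-0.001, -0.057, 0.998, 0.0]
wrist_force: [0.2, -0.8, 0.3]
opening: 64.2
grip_force: 0.0
```

```bash
python3 plan.py 456.5 12.9 37 6.7
```

```text
t 15.15 pos [456.3  14.6  79.4] yaw err 0.1 open 64.2 grip 0.0 F [ 0.2 -0.8  0.3]
 shift [-0.001 -0.017  0.424] turn [ 0.    -0.001 -0.001]  shift if turned first [-0.    -0.017  0.424]
```

Call:
arm_command --rows "0 -0.02 0.15 0 0 0 75;0 -0.02 0.3 0 0 0 75;0 -0.02 0.42 0 0 0 75;0 -0.02 0.42 0 0 0 75;0 -0.02 0.42 0 0 0 75"

```text
clock: 15.57
tool_pos: [458.2, 10.7, 38.4]
eef_rot: [-0.0, -0.056, 0.998, -0.0]
wrist_force: [-0.1, -0.6, -0.4]
opening: 64.0
grip_force: 0.0
```

```bash
python3 plan.py 456.5 12.9 37.5 6.7
```

```text
t 15.57 pos [458.2  10.7  38.4] yaw err 0.3 open 64.0 grip 0.0 F [-0.1 -0.6 -0.4]
 shift [0.015 0.024 0.009] turn [-0.    -0.    -0.002]  shift if turned first [0.015 0.024 0.009]
```

Close, lift, and move towards the slim box.

Call:
arm_command --rows "0.015 0.02 0.005 0 0 0 65;0.015 0.02 0.005 0 0 0 52;0.015 0.02 0.005 0 0 0 42;0.015 0.02 0.005 0 0 0 0;0.015 0.02 0.005 0 0 0 0"

```text
clock: 15.98
tool_pos: [456.8, 13.6, 38.7]
eef_rot: [0.001, -0.057, 0.998, 0.0]
wrist_force: [-2.2, -0.1, 6.3]
opening: 37.0
grip_force: 40.4
```

Call:
arm_command --rows "0 0 0 0 0 0 0;0 0 0 0 0 0 0;0 0 0 0 0 0 0"

```text
clock: 16.23
tool_pos: [456.8, 13.6, 38.7]
eef_rot: [0.001, -0.057, 0.998, 0.0]
wrist_force: [-2.7, -0.6, 6.3]
opening: 36.9
grip_force: 40.4
```

Call:
arm_command --rows "0 0 -0.05 0 0 0 0;0 0 -0.2 0 0 0 0;0 0 -0.4 0 0 0 0;0 0 -0.6 0 0 0 0;0 0 -0.7 0 0 0 0"

```text
clock: 16.65
tool_pos: [457.2, 13.6, 110.3]
eef_rot: [0.001, -0.057, 0.998, 0.0]
wrist_force: [0.9, -0.3, 0.1]
opening: 37.0
grip_force: 40.4
```

```bash
python3 plan.py 454.4 -161.6 60 -11.2; python3 - <<'E'
from cell import bot
import cv2,numpy as np
s=bot.snapshot("scene");np.savez("scene.npz",**s)
cv2.imwrite("pics/g6.png",cv2.resize(s["img"][110:230,160:320,::-1],(800,600),interpolation=cv2.INTER_CUBIC))
E
```

```text
t 16.65 pos [457.2  13.6 110.3] yaw err -17.8 open 37.0 grip 40.4 F [ 0.9 -0.3  0.1]
 shift [ 0.23  -1.738  0.502] turn [0.    0.001 0.099]  shift if turned first [-0.313 -1.724  0.503]
```

View pics/g6.png

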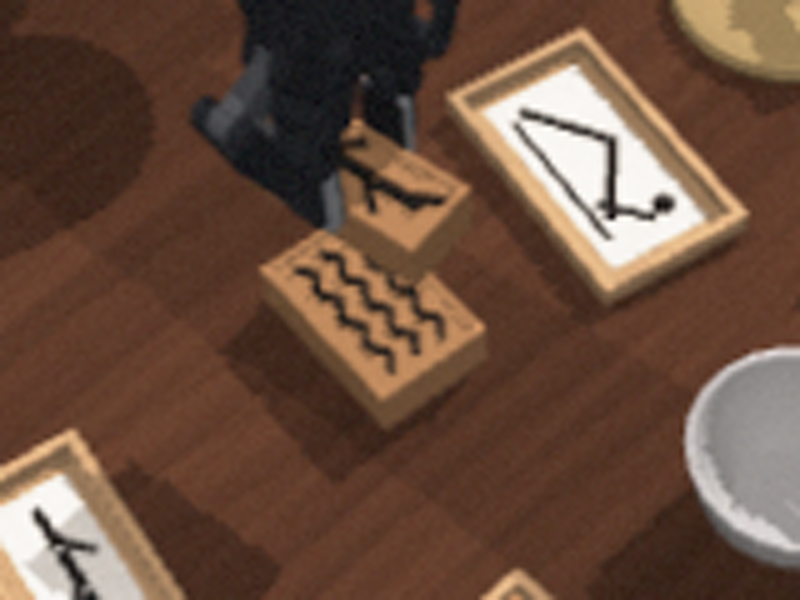

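Call:
arm_command --rows "0.02 -0.15 0 0 0 0.03 0;0.05 -0.4 0 0 0 0.06 0;0.09 -0.65 0 0 0 0.099 0;0.12 -0.87 0 0 0 0.099 0;0.12 -0.87 0 0 0 0.099 0"

```text
clock: 17.12
tool_pos: [453.4, -78.6, 107.2]
eef_rot: [-0.0, 0.101, 0.995, -0.001]
wrist_force: [0.4, -0.3, -1.3]
opening: 37.1
grip_force: 40.4
```

Call:
arm_command --rows "-0.05 -0.3 0 0 0 0 0;-0.1 -0.6 0.1 0 0 0 0;-0.16 -0.86 0.3 0 0 0 0;-0.16 -0.86 0.5 0 0 0 0;-0.16 -0.86 0.5 0 0 0 0"

```text
clock: 17.53
tool_pos: [450.4, -162.2, 54.2]
eef_rot: [-0.003, 0.099, 0.995, 0.0]
wrist_force: [-1.2, 1.2, -1.4]
opening: 36.7
grip_force: 40.4
```

```bash
python3 plan.py 454.4 -161.6 30 -11.2;  python3 - <<'E'
from fit import *
S=load("scene")
c={(1,1):(487,330),(1,-1):(383,403),(-1,-1):(262,272)}
c={k:np.array([160+(v[0]+.5)/5-.5,110+(v[1]+.5)/5-.5]) for k,v in c.items()}
print(fit(90,58,26,[(S,c)],[456,14,-.1]))
E
```

```text
t 17.53 pos [ 450.4 -162.2   54.2] yaw err 0.2 open 36.7 grip 40.4 F [-1.2  1.2 -1.4]
 shift [-0.039  0.014  0.242] turn [-0.    -0.002 -0.001]  shift if turned first [-0.038  0.014  0.242]
(array([ 4.58459081e+02,  1.29943346e+01, -1.09811079e-01]), array([ 0.00264977,  0.11963214,  0.11954704, -0.02923456, -0.12816185,
       -0.0972178 ]))
```

Call:
arm_command --rows "-0.02 0.01 0.1 0 0 0 0;-0.03 0.01 0.2 0 0 0 0;-0.03 0.01 0.24 0 0 0 0;-0.03 0.01 0.24 0 0 0 0;-0.03 0.01 0.24 0 0 0 0"

```text
clock: 17.95
tool_pos: [456.5, -160.8, 33.9]
eef_rot: [0.0, 0.098, 0.995, 0.0]
wrist_force: [0.4, -0.2, 0.6]
opening: 36.9
grip_force: 40.4
```

```bash
python3 plan.py 454.4 -161.6 16.7 -11.2
```

```text
t 17.95 pos [ 456.5 -160.8   33.9] yaw err -0.0 open 36.9 grip 40.4 F [ 0.4 -0.2  0.6]
 shift [ 0.019 -0.012  0.172] turn [0. 0. 0.]  shift if turned first [ 0.019 -0.012  0.172]
```

Call:
arm_command --rows "0.02 -0.01 0 0 0 0 0;0.02 -0.01 0.05 0 0 0 0;0.02 -0.01 0.1 0 0 0 0;0.02 -0.01 0.13 0 0 0 0;0.02 -0.01 0.13 0 0 0 0"

```text
clock: 18.37
tool_pos: [453.6, -161.7, 20.0]
eef_rot: [-0.001, 0.098, 0.995, 0.0]
wrist_force: [-0.3, -0.0, -0.5]
opening: 37.0
grip_force: 40.4
```

Call:
arm_command --rows "0 0 0.01 0 0 0 0;0 0 0.02 0 0 0 0;0 0 0.03 0 0 0 0;0 0 0.04 0 0 0 0;0 0 0.04 0 0 0 0"

```text
clock: 18.78
tool_pos: [454.2, -161.9, 16.8]
eef_rot: [0.0, 0.098, 0.995, 0.0]
wrist_force: [0.3, 0.1, 0.8]
opening: 36.6
grip_force: 40.4
```

```bash
python3 plan.py 454.4 -161.6 16.7 -11.2
```

```text
t 18.78 pos [ 454.2 -161.9   16.8] yaw err 0.0 open 36.6 grip 40.4 F [0.3 0.1 0.8]
 shift [-0.001  0.003  0.001] turn [ 0.  0. -0.]  shift if turned first [-0.001  0.003  0.001]
```

Call:
arm_command --rows "0 0 0.01 0 0 0 0;0 0 0.01 0 0 0 0;0 0 0.012 0 0 0 0"

```text
clock: 19.03
tool_pos: [454.3, -161.9, 16.7]
eef_rot: [0.0, 0.098, 0.995, 0.0]
wrist_force: [-8.3, 2.8, 21.0]
opening: 36.9
grip_force: 42.9
```

Call:
arm_command --rows "0 0 0 0 0 0 55;0 0 0 0 0 0 58;0 0 -0.01 0 0 0 58;0 0 -0.1 0 0 0 58;0 0 -0.25 0 0 0 58"

```text
clock: 19.45
tool_pos: [453.1, -161.7, 40.1]
eef_rot: [-0.001, 0.098, 0.995, 0.0]
wrist_force: [-0.4, 0.2, -0.3]
opening: 49.7
grip_force: 0.0
```

Call:
arm_command --rows "0 0 -0.3 0 0 -0.026 96;0 0.4 -0.6 0 0 -0.026 96;0.03 0.85 -0.6 0 0 -0.026 96;0.03 0.85 -0.6 0 0 -0.026 96;0.03 0.85 -0.6 0 0 -0.026 96"

```text
clock: 19.87
tool_pos: [468.7, -74.2, 101.7]
eef_rot: [0.001, 0.054, 0.999, 0.001]
wrist_force: [0.7, -0.9, 0.6]
opening: 82.1
grip_force: 0.0
```

Call:
arm_command --rows "0.08 0.85 0 0 0 0 96;0.08 0.85 0 0 0 0 96;0.08 0.85 0.2 0 0 0 96;0.08 0.85 0.3 0 0 0 96;0.08 0.85 0.3 0 0 0 96"

```text
clock: 20.28
tool_pos: [467.8, 6.4, 68.6]
eef_rot: [-0.002, 0.057, 0.998, -0.001]
wrist_force: [-0.2, -0.7, 0.3]
opening: 81.9
grip_force: 0.0
```

```bash
python3 plan.py 457.8 13.4 11.5 -6.5
```

```text
t 20.28 pos [467.8   6.4  68.6] yaw err 0.1 open 81.9 grip 0.0 F [-0.2 -0.7  0.3]
 shift [0.106 0.059 0.572] turn [-0.001 -0.001 -0.   ]  shift if turned first [0.108 0.059 0.571]
```

Call:
arm_command --rows "0.1 0.06 0.1 0 0 0 96;0.1 0.06 0.25 0 0 0 96;0.1 0.06 0.3 0 0 0 96;0.1 0.06 0.3 0 0 0 96"

```text
clock: 20.62
tool_pos: [459.6, 12.9, 40.0]
eef_rot: [-0.001, 0.058, 0.998, -0.0]
wrist_force: [0.1, -1.1, -0.5]
opening: 81.9
grip_force: 0.0
```

```bash
python3 plan.py 457.8 13.4 12 -6.5
```

```text
t 20.62 pos [459.6  12.9  40. ] yaw err 0.2 open 81.9 grip 0.0 F [ 0.1 -1.1 -0.5]
 shift [0.018 0.003 0.28 ] turn [-0.    -0.001 -0.001]  shift if turned first [0.018 0.003 0.28 ]
```

Call:
arm_command --rows "0 0 0.1 0 0 0 96;0 0 0.2 0 0 0 96;0 0 0.27 0 0 0 96;0 0 0.27 0 0 0 90;0 0 0.27 0 0 0 78"

```text
clock: 21.03
tool_pos: [459.9, 14.3, 13.1]
eef_rot: [-0.001, 0.057, 0.998, -0.0]
wrist_force: [0.4, 0.4, -0.1]
opening: 67.1
grip_force: 0.0
```

Call:
arm_command --rows "0 0 0 0 0 0 68;0 0 0 0 0 0 60;0 0 0 0 0 0 0;0 0 0 0 0 0 0;0 0 0 0 0 0 0"

```text
clock: 21.45
tool_pos: [460.7, 14.5, 14.1]
eef_rot: [0.0, 0.057, 0.998, 0.0]
wrist_force: [-2.4, -0.0, 6.5]
opening: 56.9
grip_force: 43.2
```

```bash
python3 plan.py 473.7 -328.6 100 -1.5
```

```text
t 21.45 pos [460.7  14.5  14.1] yaw err 5.1 open 56.9 grip 43.2 F [-2.4 -0.   6.5]
 shift [-0.523 -3.394 -0.86 ] turn [ 0.     0.    -0.028]  shift if turned first [-0.22  -3.427 -0.859]
```

Call:
arm_command --rows "0 0 -0.05 0 0 0 0;0 0 -0.2 0 0 0 0;0 0 -0.4 0 0 0 0;0 0 -0.65 0 0 0 0;0 0 -0.85 0 0 0 0" --grip_force 55

```text
clock: 21.87
tool_pos: [460.3, 14.5, 100.1]
eef_rot: [0.0, 0.057, 0.998, 0.0]
wrist_force: [1.3, 0.0, -0.7]
opening: 56.4
grip_force: 59.0
```

Call:
arm_command --rows "-0.02 -0.15 0 0 0 -0.01 0;-0.06 -0.4 0 0 0 -0.028 0;-0.1 -0.65 0 0 0 -0.028 0;-0.13 -0.85 0 0 0 -0.028 0;-0.13 -0.85 0 0 0 -0.028 0"

```text
clock: 22.28
tool_pos: [463.2, -75.6, 98.9]
eef_rot: [0.0, 0.016, 1.0, -0.001]
wrist_force: [0.4, 0.3, -0.2]
opening: 56.2
grip_force: 59.0
```

Call:
arm_command --rows "-0.02 -0.3 0 0 0 0 0;-0.04 -0.6 0 0 0 0 0;-0.06 -0.86 0 0 0 0 0;-0.06 -0.86 0 0 0 0 0"

```text
clock: 22.62
tool_pos: [466.7, -162.4, 98.9]
eef_rot: [0.0, 0.016, 1.0, -0.001]
wrist_force: [-0.2, 0.2, -0.3]
opening: 56.1
grip_force: 59.0
```

Call:
arm_command --rows "-0.02 -0.3 0 0 0 0 0;-0.04 -0.6 0 0 0 0 0;-0.06 -0.86 0 0 0 0 0;-0.06 -0.86 0 0 0 0 0"

```text
clock: 22.95
tool_pos: [470.2, -248.4, 98.9]
eef_rot: [0.0, 0.016, 1.0, -0.001]
wrist_force: [0.3, 0.1, -0.5]
opening: 56.4
grip_force: 59.0
```

```bash
python3 plan.py 476 -328.6 60 -1.5
```

```text
t 22.95 pos [ 470.2 -248.4   98.9] yaw err 0.3 open 56.4 grip 59.0 F [ 0.3  0.1 -0.5]
 shift [-0.084 -0.799  0.391] turn [-0.001  0.    -0.002]  shift if turned first [-0.079 -0.8    0.389]
```

Call:
arm_command --rows "-0.02 -0.3 0 0 0 0 0;-0.05 -0.6 0.1 0 0 0 0;-0.08 -0.78 0.3 0 0 0 0;-0.08 -0.78 0.4 0 0 0 0;-0.08 -0.78 0.5 0 0 0 0"

```text
clock: 23.37
tool_pos: [476.4, -321.5, 47.3]
eef_rot: [-0.001, 0.014, 1.0, 0.0]
wrist_force: [0.8, -0.1, -2.0]
opening: 56.3
grip_force: 59.0
```

Call:
arm_command --rows "0 0 0.05 0 0 0 0;0 0 0.1 0 0 0 0;0 0 0.1 0 0 0 0;0 0 0.1 0 0 0 0"

```text
clock: 23.7
tool_pos: [477.3, -321.0, 38.9]
eef_rot: [0.0, 0.013, 1.0, 0.0]
wrist_force: [0.4, -1.1, -0.9]
opening: 56.4
grip_force: 59.0
```

```bash
python3 plan.py 476 -328.6 18.1 -1.5
```

```text
t 23.7 pos [ 477.3 -321.    38.9] yaw err -0.0 open 56.4 grip 59.0 F [ 0.4 -1.1 -0.9]
 shift [ 0.011 -0.076  0.208] turn [0. 0. 0.]  shift if turned first [ 0.011 -0.076  0.208]
```

Call:
arm_command --rows "0.01 -0.075 0 0 0 0 0;0.01 -0.075 0.05 0 0 0 0;0.01 -0.075 0.1 0 0 0 0;0.01 -0.075 0.15 0 0 0 0;0.01 -0.075 0.15 0 0 0 0"

```text
clock: 24.12
tool_pos: [475.0, -328.8, 22.2]
eef_rot: [-0.001, 0.013, 1.0, 0.001]
wrist_force: [-0.5, 0.8, -0.8]
opening: 56.5
grip_force: 59.0
```

Call:
arm_command --rows "0 0 0.01 0 0 0 0;0 0 0.03 0 0 0 0;0 0 0.05 0 0 0 0;0 0 0.06 0 0 0 0;0 0 0.06 0 0 0 0"

```text
clock: 24.53
tool_pos: [475.8, -329.3, 18.3]
eef_rot: [0.0, 0.013, 1.0, 0.0]
wrist_force: [-2.8, 2.7, 9.2]
opening: 56.2
grip_force: 60.0
```

```bash
python3 plan.py 476 -328.6 18.1 -1.5
```

```text
t 24.53 pos [ 475.8 -329.3   18.3] yaw err 0.0 open 56.2 grip 60.0 F [-2.8  2.7  9.2]
 shift [-0.002  0.007  0.002] turn [ 0.  0. -0.]  shift if turned first [-0.002  0.007  0.002]
```

Call:
arm_command --rows "0 0 0 0 0 0 75;0 0 0 0 0 0 80;0 0 -0.01 0 0 0 80;0 0 -0.1 0 0 0 80;0 0 -0.25 0 0 0 80" --grip_force 45

```text
clock: 24.95
tool_pos: [474.7, -328.8, 41.9]
eef_rot: [-0.001, 0.013, 1.0, 0.001]
wrist_force: [-0.1, -0.6, 0.3]
opening: 68.3
grip_force: 0.0
```

Call:
arm_command --rows "0 0 -0.3 0 0 -0.03 85;-0.1 0.3 -0.6 0 0 -0.034 85;-0.25 0.6 -0.8 0 0 -0.034 85;-0.25 0.9 -0.8 0 0 -0.034 85;-0.25 0.9 -0.8 0 0 -0.034 85"

```text
clock: 25.37
tool_pos: [505.8, -233.7, 124.5]
eef_rot: [0.002, -0.044, 0.999, 0.001]
wrist_force: [0.2, -0.1, -0.8]
opening: 72.6
grip_force: 0.0
```

```bash
python3 plan.py 635.5 222.8 60 4.5
```

```text
t 25.37 pos [ 505.8 -233.7  124.5] yaw err -0.5 open 72.6 grip 0.0 F [ 0.2 -0.1 -0.8]
 shift [-1.689  4.433  0.66 ] turn [0.001 0.001 0.003]  shift if turned first [-1.651  4.449  0.645]
```

Call:
arm_command --rows "-0.33 0.9 0 0 0 0 85;-0.33 0.9 0 0 0 0 85;-0.33 0.9 0 0 0 0 85;-0.33 0.9 0 0 0 0 85"

```text
clock: 25.7
tool_pos: [529.9, -142.8, 122.8]
eef_rot: [0.0, -0.043, 0.999, 0.001]
wrist_force: [0.4, 0.7, -0.0]
opening: 72.7
grip_force: 0.0
```

Call:
arm_command --rows "-0.33 0.9 0 0 0 0 85;-0.33 0.9 0 0 0 0 85;-0.33 0.9 0 0 0 0 85;-0.33 0.9 0 0 0 0 85"

```text
clock: 26.03
tool_pos: [555.2, -51.0, 122.7]
eef_rot: [0.0, -0.043, 0.999, 0.001]
wrist_force: [-0.3, -0.5, -0.4]
opening: 72.8
grip_force: 0.0
```

Call:
arm_command --rows "-0.33 0.9 0 0 0 0 85;-0.33 0.9 0 0 0 0 85;-0.33 0.9 0 0 0 0 85;-0.33 0.9 0 0 0 0 85"

```text
clock: 26.37
tool_pos: [580.5, 40.9, 122.6]
eef_rot: [0.0, -0.043, 0.999, 0.001]
wrist_force: [-0.1, 0.0, 0.2]
opening: 72.6
grip_force: 0.0
```

Call:
arm_command --rows "-0.33 0.9 0 0 0 0 85;-0.33 0.9 0 0 0 0 85;-0.33 0.9 0 0 0 0 85;-0.33 0.9 0 0 0 0 85"

```text
clock: 26.7
tool_pos: [605.9, 132.9, 122.4]
eef_rot: [-0.0, -0.043, 0.999, 0.001]
wrist_force: [0.8, -0.1, -0.5]
opening: 72.8
grip_force: 0.0
```

Call:
arm_command --rows "-0.33 0.85 0 0 0 0 85;-0.33 0.85 0.2 0 0 0 85;-0.33 0.85 0.5 0 0 0 85;-0.33 0.85 0.6 0 0 0 85;-0.33 0.85 0.6 0 0 0 85"

```text
clock: 27.12
tool_pos: [630.1, 214.3, 59.1]
eef_rot: [-0.003, -0.04, 0.999, -0.002]
wrist_force: [-0.7, -1.3, 0.2]
opening: 72.3
grip_force: 0.0
```

```bash
python3 plan.py 635.5 222.8 40 4.5
```

```text
t 27.12 pos [630.1 214.3  59.1] yaw err -0.1 open 72.3 grip 0.0 F [-0.7 -1.3  0.2]
 shift [-0.062  0.081  0.19 ] turn [-0.001 -0.002  0.   ]  shift if turned first [-0.061  0.081  0.191]
```

Call:
arm_command --rows "-0.06 0.08 0 0 0 0 90;-0.06 0.08 0.1 0 0 0 90;-0.06 0.08 0.2 0 0 0 90;-0.06 0.08 0.2 0 0 0 90;-0.06 0.08 0.2 0 0 0 90"

```text
clock: 27.53
tool_pos: [636.9, 224.3, 42.2]
eef_rot: [-0.0, -0.04, 0.999, -0.0]
wrist_force: [-0.5, -0.3, 0.4]
opening: 77.2
grip_force: 0.0
```

```bash
python3 plan.py 635.5 222.8 11.5 4.5
```

```text
t 27.53 pos [636.9 224.3  42.2] yaw err -0.1 open 77.2 grip 0.0 F [-0.5 -0.3  0.4]
 shift [ 0.015 -0.014  0.308] turn [-0. -0.  0.]  shift if turned first [ 0.015 -0.014  0.307]
```

Call:
arm_command --rows "0.015 -0.015 0.1 0 0 0 90;0.015 -0.015 0.2 0 0 0 90;0.015 -0.015 0.29 0 0 0 90;0.015 -0.015 0.29 0 0 0 85;0.015 -0.015 0.29 0 0 0 75"

```text
clock: 27.95
tool_pos: [635.1, 223.3, 12.5]
eef_rot: [-0.001, -0.04, 0.999, -0.0]
wrist_force: [-0.2, 0.3, 0.0]
opening: 64.3
grip_force: 0.0
```

Call:
arm_command --rows "0 0 0 0 0 0 65;0 0 0 0 0 0 55;0 0 0 0 0 0 0;0 0 0 0 0 0 0;0 0 0 0 0 0 0"

```text
clock: 28.37
tool_pos: [636.2, 223.8, 14.2]
eef_rot: [0.0, -0.04, 0.999, 0.0]
wrist_force: [0.4, 0.9, 3.8]
opening: 52.9
grip_force: 48.1
```

```bash
python3 plan.py 466 152.1 100 -13.2
```

```text
t 28.37 pos [636.2 223.8  14.2] yaw err -17.8 open 52.9 grip 48.1 F [0.4 0.9 3.8]
 shift [ 1.753 -0.578 -0.86 ] turn [0.    0.    0.099]  shift if turned first [ 1.493 -1.086 -0.858]
```

Call:
arm_command --rows "0 0 -0.05 0 0 0 0;0 0 -0.2 0 0 0 0;0 0 -0.4 0 0 0 0;0 0 -0.65 0 0 0 0;0 0 -0.85 0 0 0 0" --grip_force 55

```text
clock: 28.78
tool_pos: [635.8, 223.5, 100.2]
eef_rot: [0.0, -0.04, 0.999, 0.0]
wrist_force: [-0.4, -0.2, -0.5]
opening: 52.0
grip_force: 58.1
```

Call:
arm_command --rows "0.15 -0.05 0 0 0 0.03 0;0.4 -0.13 0 0 0 0.06 0;0.65 -0.2 0 0 0 0.099 0;0.87 -0.29 0 0 0 0.099 0;0.87 -0.29 0 0 0 0.099 0"

```text
clock: 29.2
tool_pos: [547.8, 185.7, 98.4]
eef_rot: [-0.001, 0.116, 0.993, -0.001]
wrist_force: [0.3, 0.0, -1.2]
opening: 52.6
grip_force: 58.1
```

```bash
python3 plan.py 466 152.1 50 -13.2
```

```text
t 29.2 pos [547.8 185.7  98.4] yaw err 0.1 open 52.6 grip 58.1 F [ 0.3  0.  -1.2]
 shift [ 0.718 -0.514  0.486] turn [-0.001 -0.001 -0.001]  shift if turned first [ 0.72  -0.514  0.484]
```

Call:
arm_command --rows "0.2 -0.15 0 0 0 0 0;0.45 -0.3 0.1 0 0 0 0;0.7 -0.5 0.25 0 0 0 0;0.7 -0.5 0.4 0 0 0 0;0.7 -0.5 0.45 0 0 0 0"

```text
clock: 29.62
tool_pos: [469.8, 154.2, 52.2]
eef_rot: [-0.001, 0.115, 0.993, -0.0]
wrist_force: [1.0, 0.9, -0.2]
opening: 52.3
grip_force: 58.1
```

Call:
arm_command --rows "0 0 0.05 0 0 0 0;0 0 0.1 0 0 0 0;0 0 0.1 0 0 0 0;0 0 0.1 0 0 0 0"

```text
clock: 29.95
tool_pos: [472.6, 155.4, 43.8]
eef_rot: [0.0, 0.115, 0.993, 0.0]
wrist_force: [-1.0, 0.0, -0.4]
opening: 52.3
grip_force: 58.1
```

```bash
python3 plan.py 466 152.1 18.2 -13.2
```

```text
t 29.95 pos [472.6 155.4  43.8] yaw err 0.0 open 52.3 grip 58.1 F [-1.   0.  -0.4]
 shift [ 0.057 -0.047  0.256] turn [ 0.  0. -0.]  shift if turned first [ 0.057 -0.047  0.256]
```

Call:
arm_command --rows "0.03 -0.045 0 0 0 0 0;0.055 -0.045 0.05 0 0 0 0;0.055 -0.045 0.1 0 0 0 0;0.055 -0.045 0.12 0 0 0 0;0.055 -0.045 0.12 0 0 0 0"

```text
clock: 30.37
tool_pos: [465.0, 151.8, 30.9]
eef_rot: [-0.0, 0.115, 0.993, -0.0]
wrist_force: [-0.2, -0.2, -0.4]
opening: 52.4
grip_force: 58.1
```

```bash
python3 plan.py 466 152.1 18.2 -13.2; python3 - <<'E'
from cell import bot
import cv2
s=bot.snapshot("scene")
cv2.imwrite("pics/g7.png",cv2.resize(s["img"][90:210,220:380,::-1],(640,480),interpolation=cv2.INTER_CUBIC))
E
```

```text
t 30.37 pos [465.  151.8  30.9] yaw err 0.0 open 52.4 grip 58.1 F [-0.2 -0.2 -0.4]
 shift [-0.009  0.005  0.127] turn [-0. -0. -0.]  shift if turned first [-0.009  0.005  0.127]
```

View pics/g7.png

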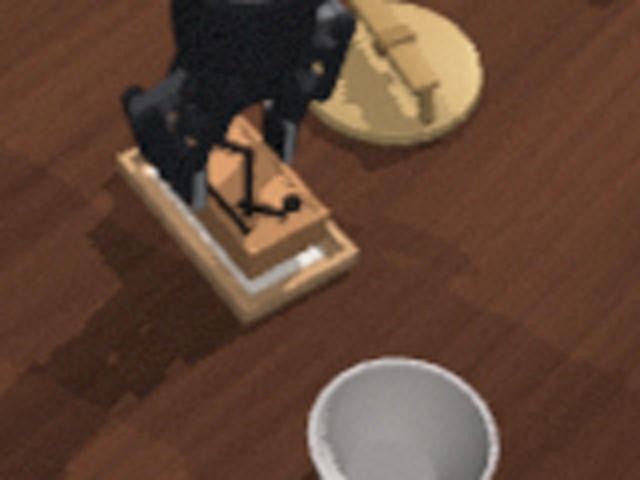

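Call:
arm_command --rows "0 0 0.03 0 0 0 0;0 0 0.06 0 0 0 0;0 0 0.09 0 0 0 0;0 0 0.1 0 0 0 0;0 0 0.11 0 0 0 0"

```text
clock: 30.83
tool_pos: [465.3, 151.9, 20.3]
eef_rot: [-0.0, 0.115, 0.993, -0.0]
wrist_force: [0.9, 0.9, -1.5]
opening: 52.2
grip_force: 58.1
```

Call:
arm_command --rows "0 0 0.01 0 0 0 0;0 0 0.015 0 0 0 0;0 0 0.015 0 0 0 0"

```text
clock: 31.08
tool_pos: [465.4, 151.9, 19.1]
eef_rot: [-0.0, 0.115, 0.993, 0.0]
wrist_force: [0.4, -0.6, -1.3]
opening: 52.3
grip_force: 58.1
```

```bash
python3 plan.py 466 152.1 18.2 -13.2
```

```text
t 31.08 pos [465.4 151.9  19.1] yaw err 0.0 open 52.3 grip 58.1 F [ 0.4 -0.6 -1.3]
 shift [-0.005  0.003  0.009] turn [ 0. -0. -0.]  shift if turned first [-0.005  0.003  0.009]
```

Call:
arm_command --rows "0 0 0.004 0 0 0 0;0 0 0.008 0 0 0 0;0 0 0.012 0 0 0 0;0 0 0.012 0 0 0 0"

```text
clock: 31.42
tool_pos: [465.5, 152.0, 18.2]
eef_rot: [0.0, 0.115, 0.993, 0.0]
wrist_force: [-2.3, 0.1, 2.9]
opening: 52.5
grip_force: 58.5
```

Call:
arm_command --rows "0 0 0 0 0 0 68;0 0 0 0 0 0 74;0 0 -0.01 0 0 0 74;0 0 -0.1 0 0 0 74;0 0 -0.25 0 0 0 74"

```text
clock: 31.83
tool_pos: [464.5, 151.5, 42.5]
eef_rot: [-0.001, 0.115, 0.993, -0.001]
wrist_force: [-0.4, -0.5, 0.2]
opening: 63.2
grip_force: 0.0
```

Call:
arm_command --rows "0 0 -0.3 0 0 0 74;0 0 -0.6 0 0 0 74;0 0 -0.9 0 0 0 74;0 0 -1 0 0 0 74"

```text
clock: 32.17
tool_pos: [467.3, 152.5, 147.9]
eef_rot: [0.003, 0.115, 0.993, 0.002]
wrist_force: [0.2, 0.3, 0.8]
opening: 63.1
grip_force: 0.0
```

Call:
arm_command --rows "0.2 0.4 -0.5 0 0 0 74;0 0.9 -0.7 0 0 0 74;0 0.95 -0.7 0 0 0 74;0 0.95 -0.7 0 0 0 74;0 0.95 -0.7 0 0 0 74"

```text
clock: 32.58
tool_pos: [487.4, 246.4, 213.9]
eef_rot: [0.001, 0.114, 0.994, 0.001]
wrist_force: [-0.8, -0.3, -0.2]
opening: 63.5
grip_force: 0.0
```

Call:
arm_command --rows "0 0.95 0 0 0 0 74;0 0.95 0 0 0 0 74;0 0.95 0 0 0 0 74;0 0.95 0 0 0 0 74"

```text
clock: 32.92
tool_pos: [507.8, 339.7, 211.5]
eef_rot: [-0.001, 0.113, 0.994, -0.0]
wrist_force: [-0.2, -0.4, -0.0]
opening: 63.5
grip_force: 0.0
```

Call:
arm_command --rows "0 0.95 0 0 0 0 74;0 0.95 0 0 0 0 74;0 0.95 0 0 0 0 74;0 0.95 0 0 0 0 74;0 0.95 0 0 0 0 74"

```text
clock: 33.33
tool_pos: [530.8, 428.1, 212.0]
eef_rot: [-0.0, 0.115, 0.993, -0.001]
wrist_force: [0.3, -0.4, 0.6]
opening: 63.4
grip_force: 0.0
```

```bash
python3 - <<'E'
from cell import bot
import cv2
s=bot.snapshot("scene")
cv2.imwrite("pics/g8.png",cv2.resize(s["img"][90:360,60:420,::-1],(800,600),interpolation=cv2.INTER_CUBIC))
t=bot.snapshot("top")["img"]
cv2.imwrite("pics/g9.png",cv2.resize(t[120:260,160:400,::-1],(800,467),interpolation=cv2.INTER_CUBIC))
E
```

```text
(no output)
```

View pics/g8.png

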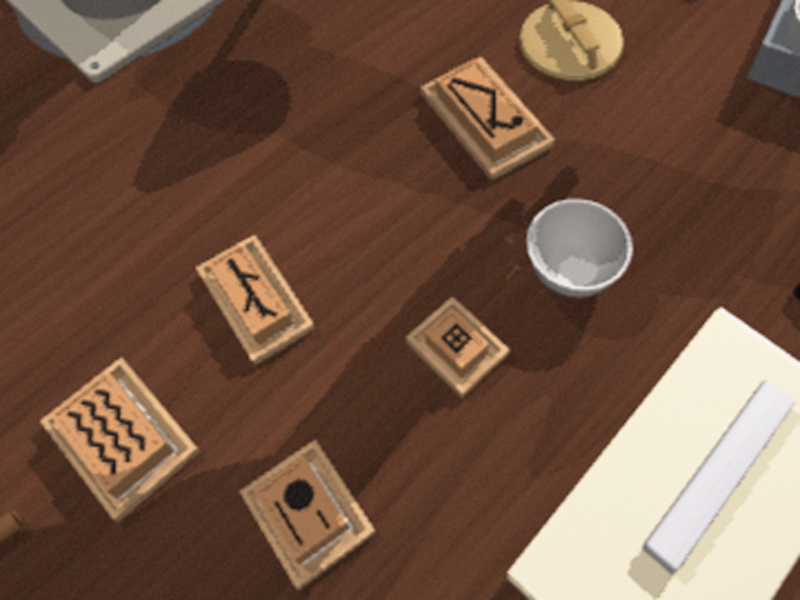

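View pics/g9.png

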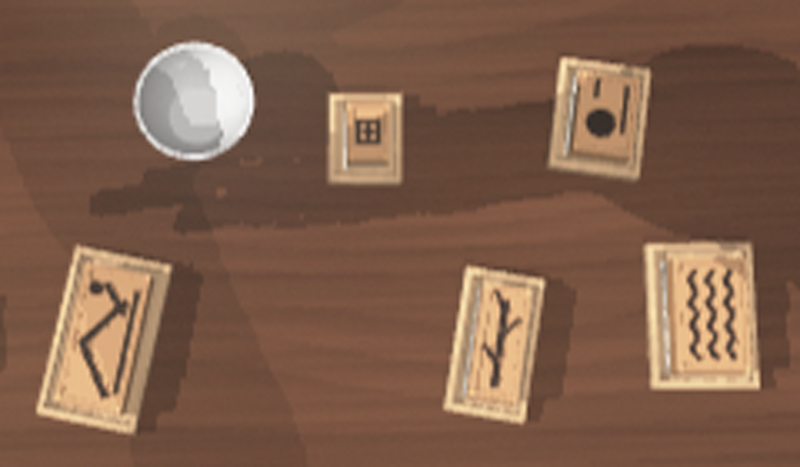

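```bash
python3 -c "
from cell import bot
print(bot.hand_in())"
```

```text
the job is handed in; nothing more can be done
None
```

I handed the job in at about 33 s on the robot's clock: the final pictures show all five blocks carved side up in their own boxes, and the boxes appear to be where they stood; no verdict came back.

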